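# Refit the citrus press cone and close its arm

### The arm

A 6-joint arm with a two-finger parallel gripper is mounted at the origin on the work surface. World frame = base frame: x ahead of the robot, y to its left, z up, the work surface at z = 0. Lengths are in m, angles in rad, forces in N, time in s.
With the tool pointing down it reaches from about 0.375 to 0.975 m from the base axis. Payload 3.8 kg.
Tool frame: the origin (TCP) lies midway between the tips of the shut fingers; the grasp point (between the pads) lies 19 mm behind it; z points along the fingers, y is the line along which they close (so a half turn about z gives the same grasp; the last joint's range is limited). The gripper opens to 88 mm and grips with 3 to 60 N. Pads are 18 mm wide; open, the fingers measure 123 mm over their backs; the gripper's body (75 mm by 187 mm) begins 45 mm behind the grasp point.
Start: joints at [1.124, 0.264, 1.604, -0, 1.274, -0.037], TCP at [0.269, 0.619, 0.212] pointing down, gripper open.
Joint ranges: [-2.63, 2.63], [-0.94, 2.18], [0.31, 2.57], [-1.31, 4.45], [0, 2.66], [-2.55, 2.55]. Speed limits (rad/s): [2.57, 2.57, 3.14, 3.14, 3.14, 3.14].

### API

Orientations are given as a rotation vector (axis times angle).
In Python, from cell import manip, inverse_kinematics, cams, order gives the robot as it stands. Calls block until the motion is done:
- manip.move_pose(position, orientation): joint-space move of the TCP to a pose.
- manip.move_linear(position, rate=0.15, rot=None): straight line of the TCP; rot=None keeps the orientation; rate is the mean speed in m/s.
- manip.set_joints(angles): joint-space move.
- manip.set_gripper(opening, force=None): finger opening in m; force is the grip in N (None keeps the last); returns when the fingers have stopped.
- manip.dwell(seconds).
- inverse_kinematics(position, orientation): joint angles nearest the present ones, or None.
- manip.state(): the state.
- cams.capture(name): name is "scene" or "top"; returns a dict with "image" (400x640x3 uint8, blue, green, red), "z_map" (400x640 float32, m along the optical axis (not along the pixel's ray), 0 where there is no reading), "intrinsics" (3x3 intrinsics, pixels), "k1" (the pictures are not rectified: a ray, as slopes to the right and down, at radius r is drawn at 1 + k1 r^2 times it, then the intrinsics apply), "position" and "orientation" of the camera in the world. Camera axes: x right, y down, z forward; pixel columns grow to the right and rows downward; lengths in m; the calibration is good to about 2 mm. A picture is of the moment at which its call begins.
A pose or a line that the arm cannot do raises manip.IKError and nothing moves.
- order.close_job(): hands the job in; it is judged then, once.
The state is a dict: "clock": time; "joint_pos": joint angles; "joint_velocities": joint speeds; "tau": joint torques, N m; "tool_pos": TCP position; "tcp_rot": TCP orientation; "contact_force": force on the tool from outside, world axes, zero at the start; "moment": the same for the moment, N m; "gripper_width": finger opening in m; "grasp_force": force on a finger pad.
Only numpy, scipy, OpenCV 4.12 (cv2) and the standard library are available. Lean on these libraries where they do the work, as an engineer would, in place of code of your own. Each camera call takes 0.05 s, during which the arm holds its last target. There are 200 camera calls.

### The job

Put the citrus press back together after washing up: set the larger of the two reaming cones on the drive spindle and turn it until you feel it drop fully home, then lower the hinged press arm right down over it. The press is plugged in, so never lean on the cone so hard that its start switch trips; leave the small cone, mug, tumbler and jar where they are.

Things in the scene. Friction and masses are not known exactly. Their poses are not given: they have to be found in the camera images.
- big_cone_mid (a point): Centre of the larger white plastic reaming cone, 25 mm above its underside. 50 mm tall, about 80 g, upright on the grey mat (6 mm thick); z up its axis. Straight ribbed body 50 mm across from 9 to 36 mm up (grasp about 28 mm up), pointed top, skirt 62 mm across at the foot. In its underside a square socket 28 mm wide, 9 mm deep (sides along its own x and y), and above that a 14 mm round bore.
- small_cone_mid (a point): Centre of the small cone, 18 mm above its underside: same kind and colour, 38 mm across the ribs, 36 mm tall, on the other end of the same mat (ends vary). Not wanted.
- spindle_seat (a point): Centre of the drive spindle's flat shoulder, in the middle of the juice dish, 98 mm above the worktop; the underside of a cone that is fully home lies on it. x points to the arm's hinge, z up. Above it: a square drive 26 mm wide, 9 mm high, then a 12 mm round pilot pin with a pointed tip 24 mm above the shoulder.
- pilot_tip (a point): Tip of the pilot pin, 24 mm above the shoulder. The spindle has stopped at any angle (not given; this frame does not turn with it) and turns only against 0.5 N m. A cone on the pilot but not turned to match the square rides 9 mm high on its corners; within about 0.1 rad of a match it can drop. Matches recur every quarter turn.
- start_switch (a joint): How far the whole spindle is pressed down on its spring, m: 0 free, 4 N per mm, end stop at 7 mm. Pressing it down 4.5 mm (about 18 N) trips the start switch of the motor.
- press_arm (a joint): Angle of the hinged press arm, rad: 0 closed (level, on its stop, its cup 4 mm clear above a cone that is home; a cone riding high fouls it), 1.57 upright, 2.06 fully open. It starts open, leaning back. The hinge is stiff (0.42 N m): the arm stays where it is left and about 4 N at the grip moves it.
- lever_hinge (a point): Middle of the arm's hinge axis, on top of the rear column, 105 mm from the spindle axis and 155 mm above the worktop. The hinge axis is level, across the press.
- lever_grip (a point): Middle of the arm's grip: a round black bar 16 mm across, parallel to the hinge axis, 205 mm from it. 79 mm of it is free between the two rods that carry it; inwards, the cup ends 58 mm from the bar. When closed it is 100 mm from the spindle axis, on the side away from the hinge, 163 mm above the worktop (8 mm above the hinge).
- press: The citrus press, fixed: round steel motor base 156 mm across; black juice dish on top, rim 104 mm above the worktop and 142 mm across inside, floor 87 mm up; black rear column 70 mm wide carrying the hinge. Origin under the spindle axis at worktop level; x towards the column.
- mug: White mug 80 mm across, 92 mm tall, standing by; origin at the centre of its underside.
- tumbler: Glass tumbler 72 mm across, 105 mm tall, standing by; origin at the centre of its underside.
- jar: Closed glass jar 68 mm across, 95 mm tall, standing by; origin at the centre of its underside.
There are look-alikes about, which are no part of the job. What is shaped like the part that bears big_cone_mid but green is not meant.

How it is judged:
By the outcome, as a careful person would: the job done as asked, in the order asked, and still so for the second after the job is handed in, with the robot touching nothing.
It also fails if it takes over 61 s, if anything falls off the work surface, if the arm or the gripper's body presses on something with over 40 N, if the wrist force passes 120 N, or if a joint passes its speed limit or range.

## Working session

There is one attempt and no reset: what is moved stays moved. The work goes in short steps, each a Python script; the robot and the scene stay as the last script left them, time stands still between calls to the robot, and variables do not carry over. Pictures are saved under pics/ and viewed, at most 10 in all, crops included, and the job is handed in when it is done.

```bash
ls; mkdir -p pics; cat > h.py <<'E'
import numpy as np, cv2
from scipy.spatial.transform import Rotation as R
from cell import manip, inverse_kinematics, cams, order
def shot(n):
    c=cams.capture(n); 
    np.savez('pics/%s_last.npz'%n,**{k:np.array(v) for k,v in c.items()}); return c
def rotm(o):
    o=np.array(o,float)
    return o if o.shape==(3,3) else (R.from_rotvec(o).as_matrix() if o.shape==(3,) else R.from_quat(o).as_matrix())
def cloud(c):
    K=np.array(c['intrinsics']);k1=float(c['k1']);z=np.array(c['z_map'])
    v,u=np.mgrid[:z.shape[0],:z.shape[1]].astype(float)
    p=cv2.undistortPoints(np.stack([u,v],-1).reshape(-1,1,2),K,np.array([k1,0,0,0.])).reshape(*z.shape,2)
    P=np.dstack([p[...,0]*z,p[...,1]*z,z])@rotm(c['orientation']).T+np.array(c['position'])
    P[z==0]=np.nan
    return P
E
python3 - <<'E'
from h import *
for n in('top','scene'):
    c=shot(n); cv2.imwrite('pics/%s0.png'%n,c['image']); print(n,c['position'],c['orientation'],c['k1'],c['intrinsics'])
s=manip.state(); print(s)
E
```

```text
pics
top [0.33653923 0.06552196 1.25020484] [-2.07101269  2.15551587 -0.215917  ] -0.08095381849112053 [[452.11037588   0.         321.49039711]
 [  0.         452.11037588 205.88018808]
 [  0.           0.           1.        ]]
scene [0.91536215 0.35178439 0.85616861] [-1.19513205 -2.52435039  0.74061834] -0.04322984485643845 [[402.58703805   0.         318.52476238]
 [  0.         402.58703805 202.40080259]
 [  0.           0.           1.        ]]
{'clock': 0.1, 'joint_pos': array([ 1.12411773e+00,  2.64659317e-01,  1.60520615e+00,  1.27827646e-06,
        1.27371095e+00, -3.69154255e-02]), 'joint_velocities': array([-0.00034347, -0.00182617, -0.00389043, -0.00161152, -0.00042985,
       -0.00056412]), 'tau': array([ 1.19250733e-03, -5.03621328e+01, -3.58072007e+01,  7.32438359e-02,
        2.34050746e-02, -5.49849847e-05]), 'tool_pos': array([0.2686297 , 0.61849795, 0.21084193]), 'tcp_rot': array([-6.39064266e-01, -3.07541873e+00,  3.02451481e-03]), 'contact_force': array([-0.35882856,  0.82854641, -0.68559741]), 'moment': array([ 0.01919897, -0.02881513,  0.05338014]), 'grasp_force': 0.0, 'gripper_width': 0.08797145185611681}
```

View pics/top0.png

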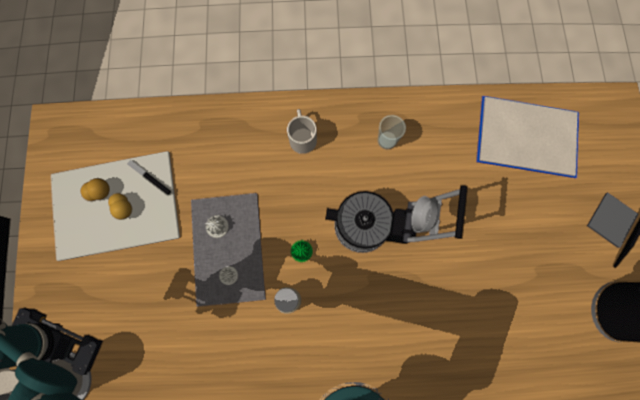

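View pics/scene0.png

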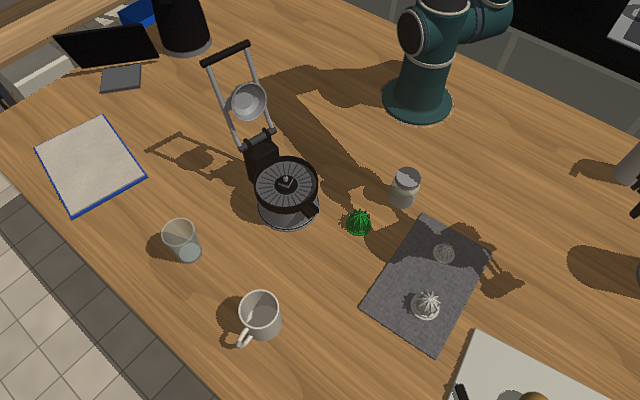

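The top view shows the big cone at (217,226), the small one at (228,274), the green decoy at (302,251), and the press at (365,219) with its arm leaning towards -y (grip near (461,212)). Next I'll measure these and enlarge the spindle.

```bash
cat > m.py <<'E'
from h import *
out=[]
for n in('top','scene'):
    c=dict(np.load('pics/%s_last.npz'%n)); P=cloud(c); im=c['image']
    np.save('pics/P_%s.npy'%n,P)
    pts={'top':dict(big=(217,226),small=(228,274),dish=(365,219),grip0=(463,188),grip1=(460,237),mug=(302,135),jar=(287,300),green=(302,251),tumb=(390,132),mat=(250,220)),
     'scene':dict(big=(428,303),small=(444,253),dish=(287,183),grip0=(204,63),grip1=(248,44),jar=(405,180))}[n]
    for k,(u,v) in pts.items(): print(n,k,np.round(np.nanmedian(P[v-1:v+2,u-1:u+2].reshape(-1,3),0),3))
    # circle fits
    def sel(cx,cy,r,z0,z1):
        m=(np.hypot(P[...,0]-cx,P[...,1]-cy)<r)&(P[...,2]>z0)&(P[...,2]<z1); return P[m]
    b=P[pts['big'][1],pts['big'][0]]; q=sel(b[0],b[1],.05,.014,.07)
    (cx,cy),r=cv2.minEnclosingCircle(q[:,:2].astype(np.float32)); print(' big circ',cx,cy,r,q[:,2].max())
    d=P[pts['dish'][1],pts['dish'][0]]; q=sel(d[0],d[1],.1,.1,.108)
    q=q[np.hypot(*(q[:,:2]-q[:,:2].mean(0)).T)<.085]
    (cx,cy),r=cv2.minEnclosingCircle(q[:,:2].astype(np.float32)); print(' rim circ',cx,cy,r,len(q))
    q=sel(d[0],d[1],.04,.111,.15); print(' pin',q.mean(0),q.max(0),len(q))
    u,v=pts['dish']; w=24; a=cv2.resize(im[v-w:v+w,u-w:u+w],(400,400),interpolation=cv2.INTER_CUBIC)
    u,v=pts['big']; b=cv2.resize(im[v-w:v+w,u-w:u+w],(400,400),interpolation=cv2.INTER_CUBIC)
    out.append(np.hstack([a,b]))
cv2.imwrite('pics/crop1.png',cv2.resize(np.vstack(out),(600,600)))
E
python3 m.py
```

```text
top big [0.542 0.346 0.048]
top small [0.412 0.318 0.04 ]
top dish [ 0.534 -0.048  0.115]
top grip0 [ 0.548 -0.23   0.353]
top grip1 [ 0.447 -0.214  0.353]
top mug [0.808 0.109 0.004]
top jar [0.338 0.157 0.095]
top green [0.465 0.118 0.046]
top tumb [ 0.805 -0.147  0.011]
top mat [0.561 0.263 0.006]
 big circ 0.5575180649757385 0.3474530577659607 0.03709782287478447 0.05814676277724917
 rim circ 0.5351861715316772 -0.05001639202237129 0.07742318511009216 274
 pin [ 0.53686107 -0.04828545  0.11688649] [ 0.54308219 -0.04321478  0.12247836] 15
scene big [0.555 0.359 0.052]
scene small [0.422 0.327 0.035]
scene dish [ 0.534 -0.043  0.098]
scene grip0 [ 0.549 -0.226  0.352]
scene grip1 [ 0.452 -0.204  0.35 ]
scene jar [0.35  0.163 0.095]
 big circ 0.5467149019241333 0.3566858470439911 0.026468882337212563 0.05974833053269013
 rim circ 0.5370581746101379 -0.0526522696018219 0.08014962822198868 419
 pin [ 0.53700308 -0.04595645  0.11750587] [ 0.54113573 -0.04183655  0.12209745] 21
```

View pics/crop1.png

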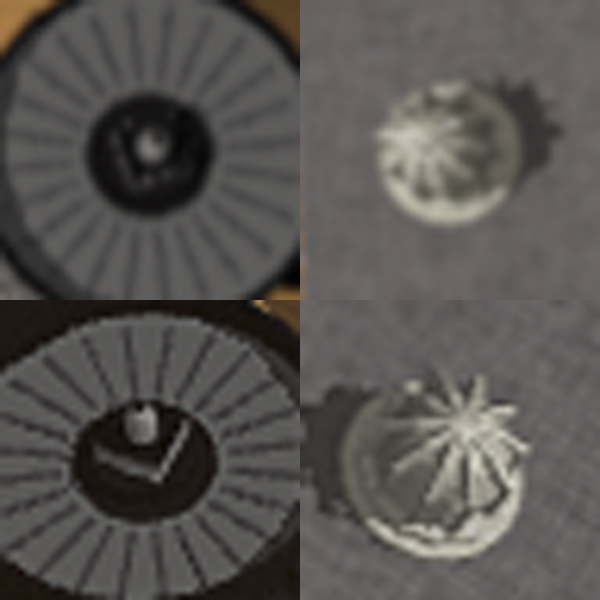

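The spindle shows a V-shaped lit edge of the square drive (scene crop, corner at (158,478)). The big cone's skirt is clear in both views. I'll intersect these pixels with planes at their known heights.

```bash
cat >> h.py <<'E'
def ray(c,u,v,z):
    p=cv2.undistortPoints(np.array([[[u,v]]],float),np.array(c['intrinsics']),np.array([float(c['k1']),0,0,0.])).ravel()
    d=rotm(c['orientation'])@np.array([*p,1]); o=np.array(c['position']); return o+d*(z-o[2])/d[2]
E
python3 - <<'E'
from h import *
T=dict(np.load('pics/top_last.npz'));S=dict(np.load('pics/scene_last.npz'))
f=lambda *a:np.round(ray(*a),4)
print('cone',f(T,217.2,226.8,.010),f(S,425.1,305.9,.010))
print('cone tip scene', f(S,404+168/6.25,279+125/6.25,.056), 'top',f(T,193+140/6.25,202+133/6.25,.056))
print('spindle',f(T,365,219.5,.09),f(S,286,184.8,.09))
print('tip',f(T,365.3,218.2,.120),f(S,285.4,176.5,.121))
a=[f(S,263+x/6.25,159+y/6.25,.107) for x,y in((95,153),(158,178),(188,125))]
for i in(0,2):
    d=a[i]-a[1];print(d,np.linalg.norm(d),np.degrees(np.arctan2(d[1],d[0])))
for n,c in(('t',T),('s',S)):
    P=np.load('pics/P_%s.npy'%({'t':'top','s':'scene'}[n])); m=(P[...,2]>.325)&(np.abs(P[...,0]-.5)<.09)&(np.abs(P[...,1]+.21)<.06)
    q=P[m]; print(n,len(q),q.mean(0),q.min(0),q.max(0)); 
    vx,vy,x0,y0=cv2.fitLine(q[:,:2].astype(np.float32),cv2.DIST_HUBER,0,.01,.01).ravel(); print(np.degrees(np.arctan2(vy,vx)))
E
```

```text
cone [0.5455 0.3542 0.01  ] [0.5453 0.3578 0.01  ]
cone tip scene [0.5452 0.3592 0.056 ] top [0.5475 0.3484 0.056 ]
spindle [ 0.5359 -0.0505  0.09  ] [ 0.5362 -0.0459  0.09  ]
tip [ 0.5341 -0.0484  0.12  ] [ 0.5351 -0.0463  0.121 ]
[ 0.0063 -0.0252  0.    ] 0.025975565441391256 -75.96375653207357
[-0.0249 -0.0073  0.    ] 0.025948024973010984 -163.66030374170185
t 480 [ 0.49910537 -0.22020526  0.35041714] [ 0.44536964 -0.23987655  0.32624281] [ 0.55559007 -0.20069155  0.35755191]
-11.640465
s 566 [ 0.50262444 -0.21767158  0.3478644 ] [ 0.44456145 -0.23986229  0.32518712] [ 0.55558598 -0.19832271  0.35696615]
-12.535334
```

```bash
cat >> h.py <<'E'
def down(phi):
    y=np.array([np.cos(phi),np.sin(phi),0]);z=np.array([0,0,-1.]);x=np.cross(y,z)
    return R.from_matrix(np.c_[x,y,z]).as_rotvec()
def st(m=''):
    s=manip.state(); print(m,'t%.2f'%s['clock'],'p',np.round(s['tool_pos'],4),'F',np.round(s['contact_force'],1),'M',np.round(s['moment'],2),'w%.4f g%.1f'%(s['gripper_width'],s['grasp_force']),'j6 %.3f'%s['joint_pos'][5]); return s
SP=np.array([.5355,-.0478]); AX=np.radians(-102.1)
E
python3 - <<'E'
from h import *
for d in range(-180,180,30):
    for nm,p in(('cone',[.5455,.356,.1]),('sp',[.5355,-.0478,.16])):
        j=inverse_kinematics(p,down(np.radians(d))); print(d,nm,None if j is None else np.round(j,2))
C=[.5455,.356]
y=R.from_rotvec(manip.state()['tcp_rot']).as_matrix()[:,1]; print('phi now',np.degrees(np.arctan2(y[1],y[0])))
E
```

```text
-180 cone None
-180 sp None
-150 cone None
-150 sp [-0.14  0.04  1.95  0.    1.14  2.48]
-120 cone None
-120 sp [-0.14  0.04  1.95 -0.    1.14  1.96]
-90 cone [ 0.54  0.31  1.76 -0.    1.07  2.11]
-90 sp [-0.14  0.04  1.95 -0.    1.14  1.44]
-60 cone [ 0.54  0.31  1.76 -0.    1.07  1.59]
-60 sp [-0.14  0.04  1.95 -0.    1.14  0.91]
-30 cone [0.54 0.31 1.76 0.   1.07 1.06]
-30 sp [-0.14  0.04  1.95  0.    1.14  0.39]
0 cone [ 0.54  0.31  1.76 -0.    1.07  0.54]
0 sp [-0.14  0.04  1.95 -0.    1.14 -0.14]
30 cone [0.54 0.31 1.76 0.   1.07 0.02]
30 sp [-0.14  0.04  1.95  0.    1.14 -0.66]
60 cone [ 0.54  0.31  1.76 -0.    1.07 -0.51]
60 sp [-0.14  0.04  1.95 -0.    1.14 -1.18]
90 cone [ 0.54  0.31  1.76 -0.    1.07 -1.03]
90 sp [-0.14  0.04  1.95 -0.    1.14 -1.71]
120 cone [ 0.54  0.31  1.76  0.    1.07 -1.55]
120 sp [-0.14  0.04  1.95 -0.    1.14 -2.23]
150 cone [ 0.54  0.31  1.76 -0.    1.07 -2.08]
150 sp None
phi now 66.52228249248864
```

```bash
python3 - <<'E'
from h import *
C=[.5455,.356]; r=down(np.radians(38))
manip.move_pose([*C,.10],r); st('above')
manip.move_linear([*C,.018],rate=.12); st('at')
manip.set_gripper(.03,20); st('grip')
manip.move_linear([*C,.10],rate=.15); st('lift')
manip.move_pose([*SP,.19],r); st('over')
c=shot('scene');
u,v=287,170; w=40
a=cv2.resize(c['image'][v-w:v+w,u-w:u+w],(560,560),interpolation=cv2.INTER_CUBIC); cv2.imwrite('pics/held.png',a)
E
```

```text
above t1.57 p [0.5453 0.3572 0.1006] F [0.3 0.9 0.2] M [-0.06  0.01  0.03] w0.0880 g0.0 j6 -0.123
at t2.41 p [0.546  0.3565 0.0186] F [ 0.1  0.7 -0.2] M [-0.04  0.03 -0.  ] w0.0883 g0.0 j6 -0.123
grip t3.15 p [0.5456 0.356  0.0181] F [-1.3 -0.1  0.7] M [-0.03 -0.02 -0.06] w0.0442 g18.8 j6 -0.123
lift t3.85 p [0.5449 0.3556 0.0993] F [-0.1 -0.7 -1.3] M [-0.   -0.02  0.03] w0.0441 g18.6 j6 -0.123
over t5.38 p [ 0.5356 -0.047   0.1896] F [-0.1  0.1 -1.9] M [-0.05  0.01  0.03] w0.0444 g18.6 j6 -0.798
```

View pics/held.png

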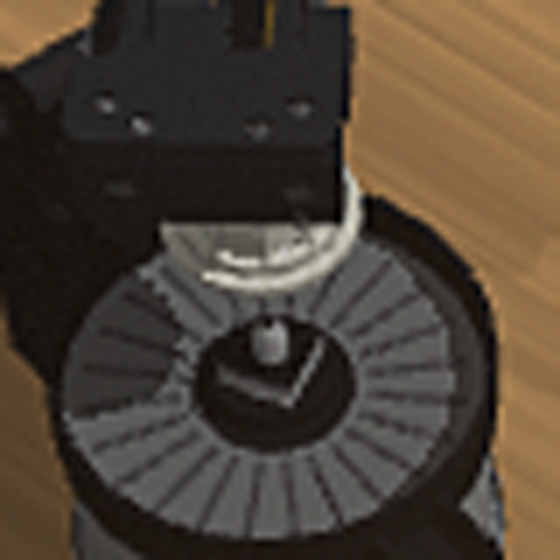

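Held view: the skirt's lowest edge is at crop (262,291), its right extreme at (363,207), above the drive. I'll fit its centre by projecting the known 62 mm circle.

```bash
python3 - <<'E'
from h import *
from scipy.optimize import least_squares
S=dict(np.load('pics/scene_last.npz')); M=rotm(S['orientation']);o=S['position']
def proj(P):
    q=(P-o)@M; a=q[:,:2]/q[:,2:]; a=a*(1+float(S['k1'])*(a**2).sum(1,keepdims=True)); K=S['intrinsics']; return a*[K[0,0],K[1,1]]+K[:2,2]
t=np.linspace(0,2*np.pi,721)
def ext(c,z): 
    p=proj(np.c_[c[0]+.031*np.cos(t),c[1]+.031*np.sin(t),np.full_like(t,z)]); return np.array([p[:,0].min(),p[:,0].max(),p[:,1].min(),p[:,1].max()])
for z in(.178,.182):
    f=least_squares(lambda c:(ext(c,z)-[0,247+363/7,0,130+291/7])[[1,3]],SP,diff_step=1e-3); e=ext(f.x,z); print(z,f.x,(e-[247,247,130,130])*7)
print('spindle in scene frame .5362 -.0459 (disc), tip .5351 -.0463; tcp',manip.state()['tool_pos'])
E
```

```text
0.178 [ 0.53309358 -0.046274  ] [161.27101968 363.         133.54003014 291.        ]
0.182 [ 0.53532609 -0.0441865 ] [160.09653303 363.         132.64223869 291.        ]
spindle in scene frame .5362 -.0459 (disc), tip .5351 -.0463; tcp [ 0.53557824 -0.04682834  0.1895248 ]
```

```bash
python3 - <<'E'
from h import *
P=np.array([.5363,-.0482])
manip.move_linear([*P,.135],rate=.12); s=st('pre'); f0=s['contact_force']
for z in np.arange(.130,.1145,-.0015):
    manip.move_linear([*P,z],rate=.03); s=st('z%.4f'%z); d=s['contact_force']-f0
    if d[2]>5 or np.hypot(d[0],d[1])>7: break
E
```

```text
pre t6.04 p [ 0.5365 -0.0479  0.135 ] F [0.9 0.8 0.3] M [-0.11  0.    0.02] w0.0443 g18.6 j6 -0.799
z0.1300 t6.36 p [ 0.5365 -0.0482  0.1304] F [ 0.5  0.3 -0.4] M [-0.04  0.02 -0.02] w0.0443 g18.6 j6 -0.799
z0.1285 t6.61 p [ 0.5363 -0.0482  0.1286] F [-0.  -0.5 -0.9] M [-0.02  0.06 -0.01] w0.0445 g18.6 j6 -0.799
z0.1270 t6.86 p [ 0.5362 -0.0482  0.1268] F [-0.1 -0.1 -1. ] M [ 0.   -0.02 -0.06] w0.0444 g18.6 j6 -0.799
z0.1255 t7.11 p [ 0.5362 -0.0482  0.1253] F [ 0.9 -0.  -0.3] M [ 0.01 -0.   -0.01] w0.0439 g18.6 j6 -0.799
z0.1240 t7.36 p [ 0.5362 -0.0482  0.1239] F [-0.1 -0.7 -0.6] M [-0.02 -0.    0.01] w0.0444 g18.6 j6 -0.799
z0.1225 t7.61 p [ 0.5362 -0.0482  0.1223] F [ 0.3 -0.1 -1.6] M [ 0.01 -0.04 -0.03] w0.0442 g18.6 j6 -0.799
z0.1210 t7.86 p [ 0.5362 -0.0482  0.1209] F [ 1.  -0.1 -0.4] M [-0.02  0.   -0.01] w0.0442 g18.6 j6 -0.799
z0.1195 t8.11 p [ 0.5362 -0.0482  0.1193] F [ 0.7 -0.6 -0.3] M [-0.08 -0.   -0.02] w0.0443 g18.6 j6 -0.799
z0.1180 t8.36 p [ 0.5366 -0.0483  0.1184] F [0.2 0.7 1.3] M [-0.03  0.13 -0.01] w0.0443 g19.0 j6 -0.799
z0.1165 t8.61 p [ 0.5368 -0.0484  0.1174] F [-1.1  0.3  5. ] M [-0.12  0.31 -0.  ] w0.0442 g19.7 j6 -0.799
z0.1150 t8.86 p [ 0.5369 -0.0485  0.1165] F [-2.7  0.2  8.3] M [-0.11  0.59 -0.03] w0.0444 g20.2 j6 -0.799
```

The cone meets resistance at TCP z≈0.1187, as expected for one riding on the square's corners with the pilot in the bore. Now I'll turn it under light load.

```bash
python3 - <<'E'
from h import *
P=np.array([.5356,-.0480]); z=.1155
manip.move_linear([*P,z],rate=.03); st('start')
dropped=False
for d in np.arange(33,-66,-5.):
    j=inverse_kinematics([*P,z],down(np.radians(d))); manip.set_joints(j); s=st('%g'%d)
    if s['contact_force'][2]>14: print('high');break
    if s['contact_force'][2]<2.0 : print('drop?');break
E
```

```text
start t9.11 p [ 0.5367 -0.0483  0.117 ] F [-1.3  0.4  5.8] M [-0.18  0.2   0.01] w0.0442 g19.9 j6 -0.799
33 t9.36 p [ 0.5369 -0.0483  0.117 ] F [-1.7 -1.2  6.2] M [-0.2   0.17 -0.07] w0.0443 g19.9 j6 -0.711
28 t9.61 p [ 0.537  -0.0483  0.117 ] F [-0.1 -0.5  6.4] M [-0.19  0.11 -0.03] w0.0438 g19.9 j6 -0.624
23 t9.86 p [ 0.5369 -0.0484  0.117 ] F [-0.6 -0.2  5.9] M [-0.19  0.17 -0.01] w0.0443 g19.9 j6 -0.537
18 t10.11 p [ 0.5369 -0.0484  0.1169] F [-1.1 -0.5  6.5] M [-0.19  0.21 -0.02] w0.0445 g19.8 j6 -0.450
13 t10.36 p [ 0.5368 -0.0483  0.1168] F [-0.4 -0.4  5.7] M [-0.14  0.23 -0.01] w0.0444 g19.8 j6 -0.362
8 t10.61 p [ 0.5353 -0.0479  0.1151] F [-0.2  0.5 -0.9] M [0.01 0.   0.02] w0.0443 g18.6 j6 -0.278
drop?
```

```bash
python3 - <<'E'
from h import *
P=np.array([.5356,-.0480]); r=down(np.radians(6))
manip.set_joints(inverse_kinematics([*P,.1145],r)); st()
for z in np.arange(.1130,.1055,-.0012):
    manip.move_linear([*P,z],rate=.03); s=st('z%.4f'%z)
    if s['contact_force'][2]>4: break
E
```

```text
t10.86 p [ 0.5351 -0.0479  0.1139] F [-0.2  0.3 -1. ] M [-0.04  0.07 -0.02] w0.0438 g18.6 j6 -0.242
z0.1130 t11.11 p [ 0.5354 -0.048   0.1127] F [-0.1  0.2 -1.1] M [-0.1   0.04 -0.06] w0.0445 g18.6 j6 -0.241
z0.1118 t11.36 p [ 0.5355 -0.048   0.1117] F [ 0.2 -0.3 -0. ] M [-0.09 -0.03  0.  ] w0.0444 g18.6 j6 -0.241
z0.1106 t11.61 p [ 0.5355 -0.048   0.1105] F [-0.1 -0.2 -0.4] M [-0.05  0.05  0.  ] w0.0443 g18.6 j6 -0.240
z0.1094 t11.86 p [ 0.5359 -0.0481  0.1097] F [-0.7 -0.6  0.5] M [-0.12  0.03  0.04] w0.0443 g18.9 j6 -0.240
z0.1082 t12.11 p [ 0.5359 -0.0481  0.1088] F [-0.4 -0.5  4. ] M [-0.1   0.24  0.04] w0.0441 g19.5 j6 -0.240
```

The cone bottomed out about 9 mm lower, so it's home (4 N, under 1 mm of spring travel). I'll release it and check with a picture from above the bar.

```bash
python3 - <<'E'
from h import *
manip.set_gripper(.085); st('open')
p=manip.state()['tool_pos']
manip.move_linear([.5356,-.048,.42],rate=.25)
manip.move_pose([.5005,-.219,.42],down(AX+np.pi)); st('above bar')
manip.set_gripper(.05)
c=shot('scene'); P=cloud(c)
m=(np.hypot(P[...,0]-SP[0],P[...,1]-SP[1])<.04)&(P[...,2]>.1)&(P[...,2]<.2); print('cone top z',np.nanmax(P[m][:,2]),P[m][np.argmax(P[m][:,2])])
cv2.imwrite('pics/bar.png',cv2.resize(c['image'][0:260,130:410],(700,650))[:600])
E
```

```text
open t12.85 p [ 0.5356 -0.048   0.1082] F [ 0.3 -0.2 -0.2] M [-0.1   0.03 -0.03] w0.0849 g0.0 j6 -0.240
above bar t15.66 p [ 0.5005 -0.2187  0.4195] F [ 0.8 -0.4 -0.6] M [ 0.01 -0.02 -0.03] w0.0849 g0.0 j6 -1.817
cone top z 0.15038851286966237 [ 0.54039216 -0.04632275  0.15038851]
```

View pics/bar.png

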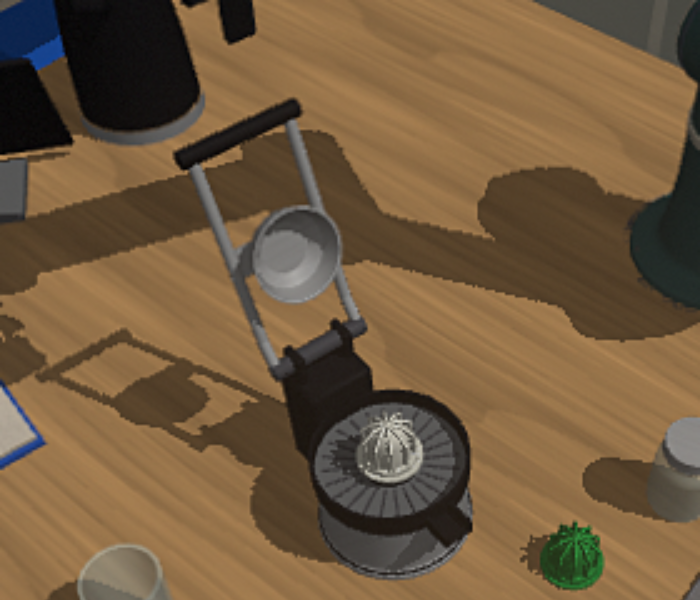

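The cone sits upright on the spindle, with its top at z≈0.150 (0.148 if home), and the arm is still open with its bar at crop (240,130). Next I'll grasp the bar and swing it down along its arc.

```bash
python3 - <<'E'
from h import *
manip.move_linear([.5005,-.219,.329],rate=.15); s=st('at')
if np.linalg.norm(s['contact_force'])<6:
    manip.set_gripper(.01,20); st('grip')
    a=np.array([np.cos(AX),np.sin(AX)]); H=SP+.105*a
    def bar(t): return np.array([*(H-.205*np.cos(t)*a),.155+.205*np.sin(t)])
    b0=np.array([.5005,-.219,.348]); t0=1.925; e0=b0-bar(t0); print('e0',e0)
    for t in np.arange(t0-.1,.5,-.1):
        p=bar(t)+e0*max(0,(t-.9)/(t0-.9)); p[2]-=.019
        manip.move_linear(p,rate=.15); s=st('%.2f'%t)
        if np.linalg.norm(s['contact_force'])>22: print('stop'); break
E
```

```text
at t17.13 p [ 0.5009 -0.2192  0.3299] F [0.1 0.1 0.3] M [ 0.07 -0.03  0.02] w0.0502 g0.0 j6 -1.818
grip t17.87 p [ 0.5005 -0.219   0.3289] F [ 0.2 -1.   0.7] M [-0.01 -0.01 -0.  ] w0.0097 g0.0 j6 -1.818
e0 [0.00191444 0.0009905  0.00072579]
1.82 t18.15 p [ 0.5047 -0.1998  0.3355] F [-0.4  0.  -0.1] M [-0.02 -0.03  0.01] w0.0101 g0.0 j6 -1.784
1.72 t18.43 p [ 0.5085 -0.1806  0.3392] F [0.1 0.8 0.1] M [0.01 0.04 0.01] w0.0098 g0.0 j6 -1.748
1.62 t18.72 p [ 0.5125 -0.161   0.3411] F [-1.1 -0.4 -0.8] M [-0.01 -0.04 -0.01] w0.0099 g0.0 j6 -1.711
1.52 t19.00 p [ 0.5165 -0.1411  0.3411] F [ 0.1 -0.2 -0.8] M [-0.05  0.01 -0.  ] w0.0099 g0.0 j6 -1.673
1.42 t19.28 p [ 0.5206 -0.1213  0.339 ] F [ 0.3 -0.4 -0. ] M [ 0.03 -0.03 -0.02] w0.0100 g0.0 j6 -1.635
1.32 t19.57 p [ 0.5246 -0.1017  0.335 ] F [0.4 0.  0.3] M [0.01 0.01 0.03] w0.0102 g0.0 j6 -1.598
1.22 t19.85 p [ 0.5284 -0.0826  0.3289] F [0.6 0.  0.4] M [-0.03 -0.03 -0.02] w0.0101 g0.0 j6 -1.562
1.12 t20.13 p [ 0.5321 -0.0642  0.3209] F [0.2 0.3 1. ] M [0.01 0.03 0.03] w0.0099 g0.0 j6 -1.527
1.02 t20.42 p [ 0.5357 -0.0467  0.3111] F [-0.1  0.4  0.3] M [ 0.05  0.04 -0.03] w0.0102 g0.0 j6 -1.493
0.92 t20.70 p [ 0.539  -0.03    0.2994] F [-0.4  0.  -0.1] M [-0.02 -0.   -0.01] w0.0100 g0.0 j6 -1.462
0.82 t20.98 p [ 0.5422 -0.0146  0.2861] F [ 0.1  0.1 -0.2] M [ 0.03 -0.01  0.02] w0.0103 g0.0 j6 -1.433
0.72 t21.27 p [ 5.451e-01 -5.000e-04  2.714e-01] F [-0.6 -0.6 -0.4] M [-0.02  0.01  0.01] w0.0099 g0.0 j6 -1.407
0.62 t21.55 p [0.5477 0.012  0.2554] F [-0.1 -0.8 -0.1] M [-0.02 -0.01  0.01] w0.0101 g0.0 j6 -1.384
0.52 t21.83 p [0.5501 0.0229 0.2382] F [ 0.3 -0.1 -0.5] M [0.03 0.05 0.  ] w0.0102 g0.0 j6 -1.364
```

The fingers closed on nothing (width 0.010 is less than the 16 mm bar), so I missed the bar. I'll look again.

```bash
python3 - <<'E'
from h import *
c=shot('scene'); P=cloud(c)
for n in('scene','top'):
    c=shot(n); P=cloud(c)
    m=(P[...,2]>.30)&(np.abs(P[...,0]-.5)<.09)&(np.abs(P[...,1]+.22)<.08)
    q=P[m]; print(n,len(q)); 
    if len(q): print(q.mean(0),np.percentile(q,[2,98],axis=0)); hi=q[q[:,2]>np.percentile(q[:,2],50)]; print(hi.mean(0))
    u0,v0,u1,v1=(130,0,410,230) if n=='scene' else (280,120,520,320)
    cv2.imwrite('pics/lk_%s.png'%n,cv2.resize(c['image'][v0:v1,u0:u1],(400,330)))
a=np.hstack([cv2.imread('pics/lk_%s.png'%n) for n in('scene','top')]); cv2.imwrite('pics/lk.png',a)
E
```

```text
scene 713
[ 0.50404458 -0.21460039  0.34004292] [[ 0.44897005 -0.23296315  0.3009808 ]
 [ 0.55294028 -0.17167175  0.35584634]]
[ 0.50195626 -0.218959    0.35265563]
top 575
[ 0.49992913 -0.21655709  0.34341257] [[ 0.44771817 -0.23553207  0.30109653]
 [ 0.55214825 -0.171723    0.35599732]]
[ 0.4993259  -0.22204173  0.35356683]
```

View pics/lk.png

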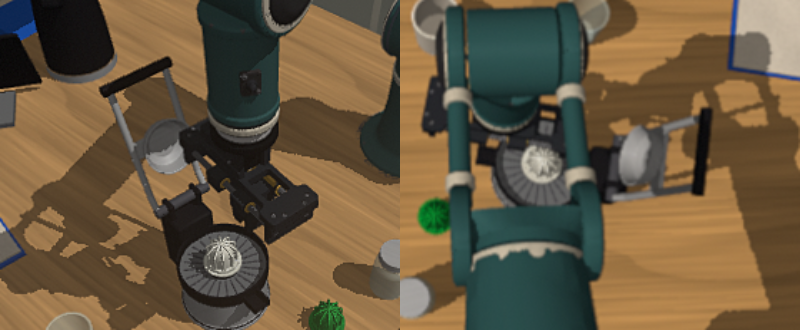

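```bash
python3 - <<'E'
from h import *
S=dict(np.load('pics/scene_last.npz'));T=dict(np.load('pics/top_last.npz'))
def proj(S,P):
    M=rotm(S['orientation']);q=(np.array(P)-S['position'])@M; a=q[:2]/q[2]; a=a*(1+float(S['k1'])*(a@a)); K=S['intrinsics']; return np.round(a*[K[0,0],K[1,1]]+K[:2,2],1)
s=manip.state(); y=R.from_rotvec(s['tcp_rot']).as_matrix(); print(s['tool_pos'],y)
print('tcp',proj(S,s['tool_pos']),'barmid',proj(S,[.5005,-.219,.347]),'old tcp .42',proj(S,[.5005,-.219,.42]), 'tcp .329',proj(S,[.5005,-.219,.329]))
print('top bar',proj(T,[.5005,-.219,.347]))
c=S['image'];u,v=proj(S,s['tool_pos']).astype(int)
a=cv2.resize(c[max(0,v-90):v+70,max(0,u-80):u+80],(480,480)); print(u,v)
T=T['image']; b=cv2.resize(T[150:270,420:540],(320,480)) ; b=cv2.resize(c[20:100,180:260],(320,480)) if False else b
cv2.imwrite('pics/tc.png',a)
E
```

```text
[0.55096665 0.02261938 0.23950681] [[-9.77777991e-01  2.09641215e-01  8.72952672e-04]
 [ 2.09641023e-01  9.77778373e-01 -3.06589987e-04]
 [-9.17828141e-04 -1.16770250e-04 -9.99999572e-01]]
tcp [302.8 163.3] barmid [225.8  53.9] old tcp .42 [218.8  20.6] tcp .329 [227.4  61.4]
top bar [459.2 211.4]
302 163
```

View pics/tc.png

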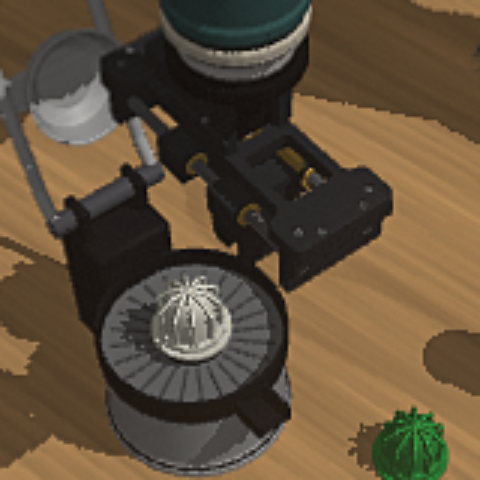

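```bash
python3 - <<'E'
from h import *
r=down(AX+np.pi)
manip.move_linear([.5501,.0229,.42],rate=.3)
manip.move_pose([.5005,-.219,.42],r)
manip.set_gripper(.06)
manip.move_linear([.5005,-.219,.340],rate=.2); st('at')
I=[]
for n in('scene','top'):
    c=shot(n); P=cloud(c)
    u,v=(226,54) if n=='scene' else (459,211)
    v0=max(0,v-40);I.append(cv2.resize(c['image'][v0:v0+80,u-40:u+40],(400,400),interpolation=cv2.INTER_CUBIC))
cv2.imwrite('pics/at.png',np.hstack(I))
E
```

```text
at t25.12 p [ 0.5006 -0.2191  0.3404] F [ 0.5 -1.   1.2] M [ 0.05 -0.    0.03] w0.0601 g0.0 j6 -1.818
```

View pics/at.png

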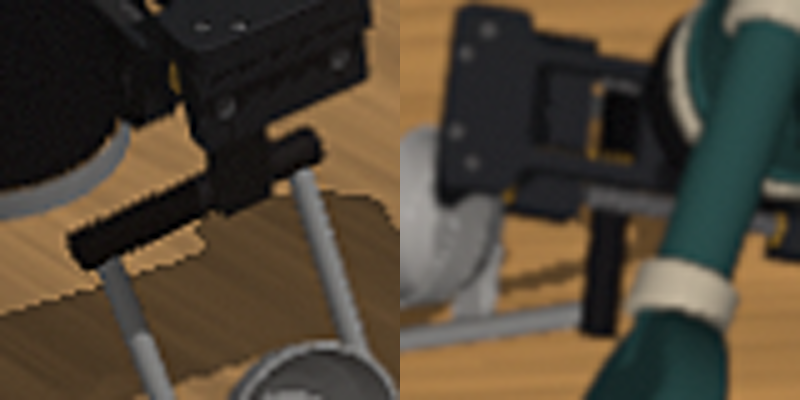

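The bar is properly between the fingers. The 50 mm cone also read 0.044, so the width reads about 6 mm low and my 0.010 command just touched the bar without force. I'll close fully this time.

```bash
cat > arc.py <<'E'
from h import *
a=np.array([np.cos(AX),np.sin(AX)]); H=SP+.105*a
def bar(t): return np.array([*(H-.205*np.cos(t)*a),.155+.205*np.sin(t)])
b0=np.array([.5005,-.219,.347]); t0=1.92; e0=b0-bar(t0)
def go(ts):
    for t in ts:
        p=bar(t)+e0*max(0,(t-.9)/(t0-.9)); p[2]-=.019
        manip.move_linear(p,rate=.15); s=st('%.2f'%t)
        if np.linalg.norm(s['contact_force'])>22 or s['grasp_force']<2: print('stop'); break
E
python3 - <<'E'
from arc import *
manip.move_linear([.5005,-.219,.328],rate=.1)
manip.set_gripper(0,25); s=st('grip')
if s['grasp_force']>10: go(np.arange(1.84,.25,-.1))
E
```

```text
grip t26.44 p [ 0.5008 -0.2199  0.3292] F [-1.1 -3.1  5.7] M [-0.61  0.25 -0.04] w0.0005 g2.8 j6 -1.818
```

```bash
python3 - <<'E'
from h import *
I=[]
for n in('scene','top'):
    c=shot(n); P=cloud(c)
    m=(P[...,2]>.30)&(P[...,2]<.365)&(np.abs(P[...,0]-.45)<.02)&(np.abs(P[...,1]+.2)<.08)
    q=P[m]; print(n,len(q),q[q[:,2]>q[:,2].max()-.008].mean(0),q[:,2].max())
    u,v=(226,54) if n=='scene' else (459,211)
    v0=max(0,v-40);I.append(cv2.resize(c['image'][v0:v0+80,u-40:u+40],(400,400),interpolation=cv2.INTER_CUBIC))
cv2.imwrite('pics/at2.png',np.clip(np.hstack(I).astype(float)*1.8,0,255).astype(np.uint8))
st()
E
```

```text
scene 180 [ 0.45781634 -0.20592394  0.3525107 ] 0.3562046663113974
top 160 [ 0.45844169 -0.21119755  0.35341037] 0.35766088517345507
 t26.54 p [ 0.5008 -0.2199  0.3292] F [-1.8 -4.6  5.8] M [-0.6   0.21 -0.02] w0.0006 g2.8 j6 -1.818
```

View pics/at2.png

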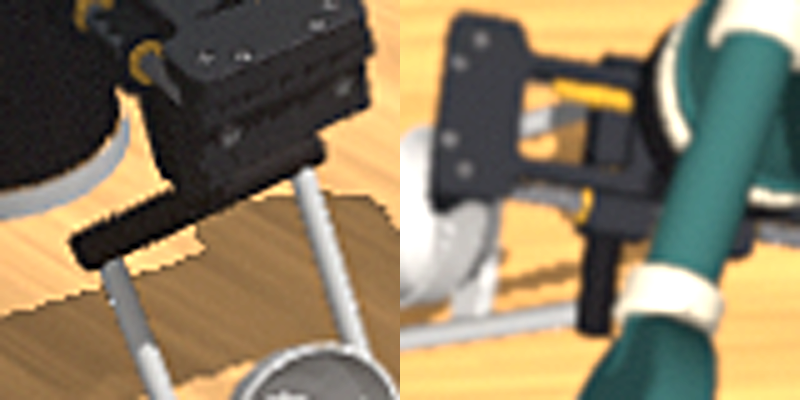

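The bar hasn't moved, but the fingers are fully shut, and from the picture I can't tell which side of it they're on. The depth map should show where they are relative to the bar.

```bash
python3 - <<'E'
from h import *
np.set_printoptions(linewidth=200,suppress=True)
a=np.array([np.cos(AX),np.sin(AX)]); b=np.array([a[1],-a[0]])*-1
B=np.array([.5005,-.219])
for n in('scene','top'):
    P=cloud(dict(np.load('pics/%s_last.npz'%n))); s=(P[...,:2]-B)@a*1e3; t=(P[...,:2]-B)@b*1e3; z=P[...,2]*1e3
    print(n)
    for lo in range(-60,60,8):
        m=(t>=lo)&(t<lo+8)&(z>300)&(z<460)&(np.abs(s)<110)
        o=[]
        for zl in range(320,440,8):
            k=m&(z>=zl)&(z<zl+8); o.append('%4d/%-4d'%(s[k].min(),s[k].max()) if k.sum()>2 else '   .     ')
        print('%4d'%lo,' '.join(o))
E
```

```text
scene
 -60    .         .         .        -6/-3     -4/-2      .         .         .         .         .         .         .         .         .         .     
 -52  -13/-10   -11/-6     -6/-3     -7/-2     -6/0       .         .         .         .         .         .         .         .         .         .     
 -44  -12/-4     -9/-1     -8/0      -6/-1     -7/-1      .         .         .         .         .         .         .         .         .         .     
 -36    .         .        -4/-3     -7/-4     -5/0       .         .         .         .         .         .         .       -84/-83   -87/-81   -87/-84 
 -28    .         .         .        -7/-3     -5/0       .         .         .         .         .         .         .       -86/-83   -86/-83   -86/-83 
 -20    .         .         .        -9/-2     -4/0       .         .         .         .         .         .         .       -85/-82   -87/-82   -87/-83 
 -12    .         .         .        -7/-3    -11/-5    -14/-11     .         .         .         .         .         .       -86/-83   -86/-83   -86/-84 
  -4    .
[... 2854 characters left out ...]
         .         .         .         .         .         .         .       -55/-50 
  28    .         .         .         .         .         .         .         .         .         .         .         .         .         .         .     
  36  -11/-6      .         .         .         .         .         .         .         .         .         .         .         .         .         .     
  44  -12/-10    -9/-8      .         .         .         .         .         .         .         .         .         .         .         .         .     
  52    .         .         .         .         .         .         .         .         .         .         .         .         .         .         .
```

Depth shows the shut fingertips at z≈0.352, sitting on top of the bar, and the gripper body at 0.416. So the real tool is about 22 mm higher than the reported TCP. That also explains the cone's 44 mm width, since I held it near its top. I'll grasp 22 mm lower, watching forces.

```bash
sed -i 's/p\[2\]-=.019/p[2]-=.041/' arc.py; python3 - <<'E'
from arc import *
manip.move_linear([.5005,-.219,.345],rate=.15)
manip.set_gripper(.06); ok=1
for z in (.325,.315,.306):
    manip.move_linear([.5005,-.219,z],rate=.1); s=st('z')
    if abs(s['contact_force'][2])>6: ok=0;break
if ok:
    manip.set_gripper(0,25); s=st('grip')
    if s['grasp_force']>10 and s['gripper_width']>.012: go(np.arange(1.84,1.2,-.1))
E
```

```text
z t28.13 p [ 0.4999 -0.2187  0.3239] F [-0.2  0.1  0.6] M [ 0.   -0.03  0.02] w0.0597 g0.0 j6 -1.818
z t28.38 p [ 0.5002 -0.2189  0.3144] F [-0.2 -0.6  0.6] M [-0.03 -0.01 -0.01] w0.0600 g0.0 j6 -1.818
z t28.63 p [ 0.5001 -0.2188  0.3052] F [ 0.1 -0.4 -0.4] M [0.01 0.02 0.05] w0.0601 g0.0 j6 -1.818
grip t29.38 p [ 0.5005 -0.2196  0.3063] F [-1.1 -2.5  1.4] M [-0.4   0.13  0.06] w0.0152 g24.9 j6 -1.818
1.84 t29.64 p [ 0.5039 -0.2033  0.3119] F [-1.  -1.2  4.1] M [-0.2   0.32  0.01] w0.0152 g25.0 j6 -1.790
1.74 t29.93 p [ 0.508  -0.1838  0.3164] F [-0.8 -0.1  6.7] M [-0.1   0.2  -0.01] w0.0155 g25.0 j6 -1.755
1.64 t30.21 p [ 0.5123 -0.1639  0.3187] F [-0.9  0.8  5.3] M [-0.03  0.04  0.01] w0.0153 g25.0 j6 -1.718
1.54 t30.49 p [ 0.5165 -0.1438  0.3188] F [1.8 1.7 5. ] M [ 0.1  -0.16  0.02] w0.0149 g25.0 j6 -1.681
1.44 t30.77 p [ 0.5206 -0.124   0.3168] F [2.5 1.2 2.8] M [-0.01 -0.49  0.06] w0.0150 g25.0 j6 -1.642
1.34 t31.06 p [ 0.5246 -0.1044  0.3129] F [5.7 1.1 0.5] M [ 0.   -0.72  0.03] w0.0152 g25.0 j6 -1.605
1.24 t31.34 p [ 0.5285 -0.085   0.3072] F [5.2 0.7 0.7] M [-0.05 -0.79 -0.  ] w0.0153 g25.0 j6 -1.567
```

The bar is held (15 mm, 25 N) and the arm is following, so I'll continue.

```bash
python3 - <<'E'
from arc import *
go(np.arange(1.14,.1,-.1))
E
```

```text
1.14 t31.62 p [ 0.5323 -0.066   0.2994] F [6.  0.7 0.6] M [ 0.02 -0.82 -0.  ] w0.0150 g25.0 j6 -1.532
1.04 t31.91 p [ 0.5359 -0.048   0.2897] F [ 5.2  1.2 -0.9] M [ 0.04 -0.8  -0.03] w0.0150 g25.0 j6 -1.498
0.94 t32.19 p [ 0.5393 -0.0311  0.2783] F [ 5.6  1.8 -1.2] M [ 0.02 -0.87  0.01] w0.0152 g25.0 j6 -1.466
0.84 t32.48 p [ 0.5424 -0.0152  0.2651] F [ 5.5  0.7 -1.4] M [-0.01 -0.82 -0.03] w0.0152 g25.0 j6 -1.436
0.74 t32.76 p [ 0.5453 -0.0009  0.2503] F [ 4.4  0.2 -1.7] M [-0.04 -0.76  0.  ] w0.0153 g25.0 j6 -1.410
0.64 t33.04 p [0.5478 0.0119 0.2341] F [ 4.9  0.8 -1.8] M [-0.   -0.66 -0.08] w0.0147 g25.0 j6 -1.386
0.54 t33.33 p [0.55   0.0228 0.2169] F [ 5.1  0.3 -2.8] M [-0.03 -0.67  0.07] w0.0153 g25.0 j6 -1.366
0.44 t33.61 p [0.5518 0.0319 0.199 ] F [ 3.9 -0.6 -1.4] M [-0.12 -0.53 -0.05] w0.0154 g25.0 j6 -1.349
0.34 t33.89 p [0.5534 0.039  0.1805] F [ 2.7 -0.4 -3.2] M [-0.27 -0.47 -0.  ] w0.0151 g25.0 j6 -1.335
0.24 t34.17 p [0.5546 0.0443 0.1613] F [ 3.3 -1.8 -3.3] M [-0.38 -0.45  0.08] w0.0152 g25.0 j6 -1.325
0.14 t34.46 p [0.5556 0.0477 0.1417] F [ 3.5 -2.7 -3.8] M [-0.58 -0.42  0.  ] w0.0150 g25.0 j6 -1.318
```

```bash
python3 - <<'E'
from arc import *
go([.09])
p=bar(.05); 
for dz in np.arange(0,.014,.0015):
    manip.move_linear([p[0],p[1],p[2]-.041-dz],rate=.05); s=st('dz%.4f'%dz)
    if s['contact_force'][2]>12: break
manip.dwell(.2)
manip.set_gripper(.04); st('open')
manip.move_linear([p[0],p[1],.24],rate=.25); st('up')
q=np.array([.40,.15]); manip.move_pose([.45,.2,.35],manip.state()['tcp_rot']); st('away')
I=[]
for n in('scene','top'):
    c=shot(n); P=cloud(c)
    m=(np.hypot(P[...,0]-p[0],P[...,1]-p[1])<.02)&(P[...,2]>.13)&(P[...,2]<.3); print(n,m.sum(),P[m].mean(0),P[m][:,2].max())
    u0,v0=(200,90) if n=='scene' else (290,150)
    I.append(cv2.resize(c['image'][v0:v0+150,u0:u0+150],(400,400),interpolation=cv2.INTER_CUBIC))
cv2.imwrite('pics/end.png',np.hstack(I))
E
```

```text
0.09 t34.71 p [0.5558 0.0487 0.132 ] F [ 1.7 -2.7 -4.1] M [-0.71 -0.22  0.  ] w0.0151 g25.0 j6 -1.316
dz0.0000 t35.02 p [0.5559 0.0492 0.1241] F [-0.3 -5.1 -1.2] M [-0.94 -0.01  0.04] w0.0149 g25.0 j6 -1.315
dz0.0015 t35.27 p [0.5559 0.0492 0.124 ] F [-3.1 -5.9  5.5] M [-0.99  0.53  0.03] w0.0151 g25.0 j6 -1.315
dz0.0030 t35.52 p [0.556  0.0492 0.1238] F [-6.5 -5.5 12.6] M [-1.01  1.05  0.02] w0.0152 g25.0 j6 -1.315
open t36.27 p [0.5562 0.05   0.1209] F [0.1 1.1 0.2] M [ 0.03  0.02 -0.03] w0.0399 g0.0 j6 -1.315
up t36.89 p [0.5559 0.0497 0.2391] F [-0.3  0.1 -0. ] M [0.   0.   0.01] w0.0401 g0.0 j6 -1.315
away t37.76 p [0.4498 0.1993 0.3481] F [ 0.5 -0.3 -0.1] M [ 0.01 -0.01  0.08] w0.0403 g0.0 j6 -0.993
scene 139 [0.55707711 0.05209343 0.16821411] 0.17335765103348866
top 102 [0.55577138 0.04929055 0.16827293] 0.17507699373520214
```

View pics/end.png

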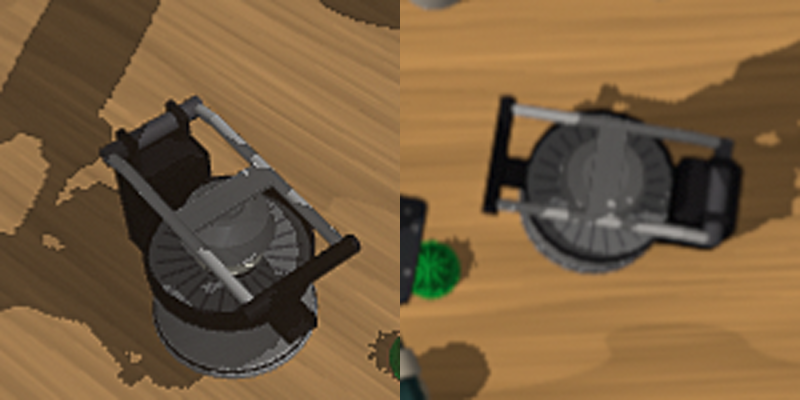

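The arm is level over the cone. The bar top is at z≈0.17 (0.171 expected), and it met a hard stop. The robot is clear, so I'm handing it in.

```bash
python3 -c "
from h import *
print(order.close_job())"
```

```text
the job is handed in; nothing more can be done
None
```

The job is handed in at about 38 s on the robot's clock: the big cone dropped home on the spindle, peak push about 8 N against the 18 N that trips the switch, and the press arm is down on its stop. One slip on the way: my first two grasps of the arm's grip missed, the second resting on the bar at about 6 N, because the fingers sat about 22 mm higher than reported. I did not re-check the small cone, mug, tumbler and jar, but nothing I did went near them.

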